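# Level a polished specimen in the hand press

## Robot

A 6-joint arm with a two-finger parallel gripper is mounted at the origin on the work surface. World frame = base frame: x ahead of the robot, y to its left, z up, the work surface at z = 0. Lengths are in m, angles in degrees, forces in N, time in s.
With the tool pointing down it reaches from about 0.35 to 0.775 m from the base axis. Payload 5.5 kg.
Tool frame: the origin (TCP) lies on the centre line of the jaws, within the pads' length; the fingertips stand 25 mm ahead of it and the grasp point (between the pads) lies 6 mm ahead of it; z points along the fingers, y is the direction in which the jaws open and shut (so a half turn about z gives the same grasp; the last joint's range is limited). The gripper opens to 85 mm and grips with 20 to 120 N. Pads are 22 mm wide; open, the fingers measure 114 mm over their backs; the gripper's body (76 mm by 85 mm) begins 54 mm behind the grasp point. The pads swing forward as they close: fully open they stand 13 mm farther back than shut.
Start: joints at [-71.138, 17.945, 2.641, 74.691, 0, 82.002], TCP at [0.26, -0.513, 0.256] pointing down, gripper open.
Joint ranges: [-158.12, 158.12], [-49.38, 96.58], [-58.88, 72.47], [-126.05, 133.96], [-84.25, 85.87], [-180, 180]. Speed limits (degrees/s): [147.25, 147.25, 180, 180, 180, 180].

## Interface

Orientations are given as [roll, pitch, yaw] about the fixed x, y, z axes, in that order (R = Rz(yaw) Ry(pitch) Rx(roll)).
In Python, from plant import ctrl gives the robot as it stands.
- The arm moves only by the shell command python3 -m creep 'ROWS' [FORCE]. ROWS is JSON, a list of rows, each a list of 7 numbers: the shift along the tool's x, y, z in cm, then the turn, a rotation vector about the tool's x, y, z in degrees, then the finger opening in cm, from 0 to 8.54. In form: [[x, y, z, wx, wy, wz, gripper], ...]. A call has 1 to 12 rows; each row is the pose to reach, as a shift and turn from the pose commanded when the call began, along the tool's axes at that moment; what a row does not reach only later rows make up. A row lasts 1/12 s, in which the tool goes at most 41.7 mm and 7.16 degrees, less where a joint would pass 70% of its speed; a pose out of reach is approached as far as the arm can. A call with a gripper value outside its range is refused whole. The fingers move at their own pace and stop on an object; FORCE is the grip in N (left out, the last holds). Time passes only in rows, so rows that repeat a pose let the fingers close. It gives the time, the measured TCP pose, the force and the opening at its end, in the units of the state.
- ctrl.sense(): the state, without advancing time (a new reading comes with each control period).
- ctrl.get_image(name): name is "side" or "top" or "wrist"; returns a dict with "frame" (420x560x3 uint8, blue, green, red), "z_map" (420x560 float32, m along the optical axis (not along the pixel's ray), 0 where there is no reading), "fx", "fy", "cx", "cy" (pixels), "xyz" and "rotation" of the camera in the world; the wrist camera has in their place "mount" (4x4, takes a point from camera to tool coordinates, whose origin is the TCP and whose axes are the flange's). Camera axes: x right, y down, z forward; pixel columns grow to the right and rows downward; lengths in m; the calibration is good to about 2 mm. A picture is of the moment at which its call begins: read the wrist's pose just before it.
- ctrl.job_done(): hands the job in, once; it reports no verdict.
Trained networks look in a picture, given as the dict that the camera call returned (one of the last four; its "shot" number tells which), for a name from the list of things; names that differ only in an ending like _2 or _b are one class to them, and where a whole thing is asked for, a point or a joint stands for the part that bears it (a point fixed in the world has none). Each returns a list of dicts, best first, with "score" (0 to 1); they miss things now and then, are a little off and sometimes report something else, mostly with a low value. They report only what shows in the picture. A call takes as long as a camera call.
- ctrl.silhouettes(picture, target): "pixels" (420x560 bool, what is visible of it).
- ctrl.mark_of(picture, target): "point" ([x, y, z] in m, in world coordinates, good to about 4 mm: a listed point, or the origin of a listed thing).
The state is a dict: "time_s": time; "qpos": joint angles; "qvel": joint speeds; "joint_efforts": joint torques, N m; "tcp_pos": TCP position; "orientation": TCP orientation; "ft_force": force on the tool from outside, world axes, zero at the start; "moment": the same for the moment, N m; "gripper_width": opening from 0.0 (shut) to 1.0 (fully open).
Only numpy, scipy, OpenCV 4.12 (cv2) and the standard library are available. Lean on these libraries where they do the work, as an engineer would, in place of code of your own. Each camera call takes 0.05 s, during which the arm holds its last target. There are 200 camera calls.

## Task

Level the dark red specimen for the microscope: slide the press's shuttle all the way in under the plunger, then press the red knob down past the first, soft stop until it comes up firmly against the stiff second stop, and hold it there for a moment with about 20 N, never so hard that the specimen cracks (24 N on the knob). Let the knob come fully back up, slide the shuttle all the way out again with the specimen still sitting in its nest, and leave the other things on the table alone.

Things in the scene. Friction and masses are not known exactly. Their poses are not given: they have to be found in the camera images.
- press: White hand press bolted to the table: base 150 x 270 x 20 mm, column (x 55 to 100, y -37 to 37 mm), overhanging head (x -30 to 100, y -28 to 28, z 105 to 148 mm) through which the plunger runs. Origin: on the vertical plunger axis, at table level. z up; the shuttle slides along this frame's y.
- shuttle (a joint): Dark steel shuttle on the press base, 64 x 170 mm, position along the press's +y in m: 0 = fully out (nest 90 mm to the -y side of the plunger axis), 0.09 = fully in (nest under the plunger, at its end stop). Rubs with about 2 N; stays where it is left.
- handle (a point): Centre of the top of the blue upright handle tab of the shuttle: 30 mm wide in the press's x, 12 mm thick in y, 55 mm tall (its top is 83 mm above the table), 115 mm to the -y side of the nest. Axes as the press's. It can be pinched across its thickness from above or pushed from either side.
- nest (a point): Point under the centre of the nest, 20 mm above the table; axes as the press's. Nest: aluminium ring on the shuttle, outside 46, inside 34 mm diameter, rim 58 mm above the table; in it a tight steel seat carries the specimen, slides down under about 7 N and stays there. How far it must sink to the stop (3 to 13 mm) varies and cannot be seen.
- knob_top (a point): Centre of the top face of the red plunger knob, 40 mm diameter, 14 mm thick, 200 mm above the table when up. It moves straight down. Axes as the press's.
- plunger: Plunger: steel rod, red knob, brass foot (22 mm wide, underside 82 mm above the table when up); springs back up, 36 mm travel. Origin: on its axis, at table level when up. At the knob: 2 to 4 N spring for 12 mm to the specimen; soft first stop, gives way at about 10 N for 3 to 13 mm; stiff second stop, 10 N per mm. Firm: 16.5 N or more on the knob (13 on the specimen); cracks above 24.5 (21).
- specimen: Dark red resin cylinder with a polished steel face on top, 30 mm diameter, 20 mm tall, 35 to 70 g, standing in the nest. Origin: centre of its underside, 50 mm above the table at the start, 37 to 47 mm once seated.
- baseball: Worn cream baseball, 74 mm, resting on a black three-pin stand; origin at its lowest point as placed. Leave alone.
- spare1: Black specimen mount, 30 mm diameter, 20 mm tall, standing on the table; origin under its centre. Leave alone.
- spare2: Dark green specimen mount, 30 mm diameter, 20 mm tall, on the table; origin under its centre. Leave alone.
- dish: Shut shallow glass dish, 90 mm diameter, 18 mm tall; origin under its centre. Leave alone.
- bottle: White bottle with red cap, 60 mm diameter, 150 mm tall; origin under its centre. Leave alone.
- jar: Amber jar with black lid, 60 mm diameter, 80 mm tall; origin under its centre. Leave alone.
- slidebox: Blue slide box 85 x 100 x 35 mm; origin under its centre. Leave alone.

How it is judged (in metres and radians):
On the way, in this order (a step that is already met when the one before it is completed fails the run):
1. the shuttle is all the way in under the plunger (within 4 mm of its end stop) (value of joint shuttle above 0.086 m), for 0.2 s.
2. the plunger is held firmly against the second stop: its foot bears on the specimen with at least 13 N for 0.3 s, shuttle still in (contact force between plunger and specimen above 13 N and value of joint shuttle above 0.085 m), for 0.3 s.
3. the plunger is released and fully up (within 2 mm) (height (world z) of knob_top above 0.198 m), for 0.2 s.
At the end, for the whole second after the job is handed in: The shuttle is fully out (within 5 mm), the plunger fully up (within 2 mm), and the specimen stands upright (within 0.12 rad) at rest in the nest (within 6 mm of its centre), sunk so that its underside is no more than 28 mm above the nest point (30 mm at the start) (value of joint shuttle below 0.005 m and height (world z) of knob_top above 0.198 m and horizontal distance between specimen and nest below 0.006 m and z of specimen in the frame of nest between 0.013 and 0.028 m and angle between specimen's own z axis and vertical below 0.12 rad and linear speed of specimen below 0.02 m/s); the robot touches nothing.
It fails at once if the specimen is pressed with more than 21 N (it cracks) (contact force between plunger and specimen above 21 N).
It fails at once if the fingers press on the specimen itself with more than 3 N (contact force between the fingers and specimen above 3 N).
It fails at once if another thing on the table is moved by more than 25 mm (distance of any of baseball, spare1, spare2, dish, bottle, jar, slidebox from where it was at the start of the episode above 0.025 m).
It also fails if it takes over 64 s, if anything falls off the work surface, if the arm or the gripper's body presses on something with over 40 N, if the wrist force passes 120 N, or if a joint passes its speed limit or range.

## Working session

There is one attempt and no reset: what is moved stays moved. The work goes in short steps, Python scripts to look and compute and a shell command to move; the robot and the scene stay as the last step left them, time stands still between calls to the robot, and variables do not carry over. Pictures are saved under pics/ and viewed, about 8 in all and at most 12, crops included, and the job is handed in when it is done.

```bash
mkdir -p pics; ls; cat > h.py <<'E'
import numpy as np, cv2
from plant import ctrl
from scipy.spatial.transform import Rotation as R
def pose():
    s=ctrl.sense(); return np.array(s["tcp_pos"]), R.from_euler('xyz',s["orientation"],degrees=True)
def to_tool(d):
    p,r=pose(); return r.inv().apply(d)*100
E
python3 - <<'E'
from h import *
s=ctrl.sense(); print(s)
ims={n:ctrl.get_image(n) for n in("top","side")}
for n,im in ims.items():
    cv2.imwrite(f"pics/{n}0.png",im["frame"])
    print(n,im["xyz"],np.round(im["rotation"],3).tolist(), im["fx"])
    for t in ["press","handle","nest","knob_top","plunger","specimen","baseball","spare1","spare2","dish","bottle","jar","slidebox"]:
        print(t,[(np.round(m["point"],4).tolist(),round(m["score"],2)) for m in ctrl.mark_of(im,t)[:2]])
E
```

```text
pics
{'time_s': 0.0, 'qpos': array([-7.11386526e+01,  1.79901649e+01,  2.57613281e+00,  7.46903850e+01,
       -8.78525779e-04,  8.20012783e+01]), 'qvel': array([ 0.05264629, -0.12129598,  0.01386976,  0.15142879, -0.05884974,
       -0.0693719 ]), 'joint_efforts': array([ 2.72469129e-03, -4.80625284e+01,  2.98533046e+01,  1.91305135e-02,
        1.34028886e-05,  2.93841197e-06]), 'tcp_pos': array([ 0.25962404, -0.51252122,  0.25540916]), 'orientation': array([-1.79896477e+02, -1.36597579e-02,  2.68600576e+01]), 'ft_force': array([0.0858019 , 0.15301358, 0.26242185]), 'moment': array([-0.00636914, -0.03873967, -0.03512359]), 'gripper_width': 1.0011501739328412}
top [ 0.44129687 -0.0207962   1.07996469] [-176.597, 0.478, -90.741] 397.0952177141196
press [([0.5916, 0.0596, 0.0004], 0.6)]
handle [([0.5935, -0.1445, 0.0827], 0.79), ([0.598, -0.0328, 0.0216], 0.38)]
nest [([0.5985, -0.0296, 0.0165], 0.94)]
knob_top [([0.5951, 0.0626, 0.2017], 0.71), ([0.5807, -0.39, -0.0018], 0.7)]
plunger [([0.5994, -0.0273, 0.0191], 0.16)]
specimen [([0.6036, -0.0265, 0.0529], 0.51)]
baseball [([0.4443,
[... 486 characters left out ...]
 0.3612, 0.0058], 0.7), ([0.5895, 0.0614, -0.0013], 0.62)]
handle [([0.5992, -0.1446, 0.0838], 0.93)]
nest [([0.5971, -0.0292, 0.019], 0.56)]
knob_top [([0.5947, 0.0618, 0.2026], 0.83), ([0.4676, -0.437, 0.0022], 0.7)]
plunger [([0.5934, 0.0563, 0.0018], 0.29)]
specimen [([0.5935, -0.0304, 0.0478], 0.54)]
baseball [([0.4423, 0.3611, 0.0028], 0.72)]
spare1 [([0.3513, 0.2794, 0.0008], 0.79), ([0.4116, 0.2694, 0.0029], 0.5)]
spare2 [([0.3513, 0.2794, 0.0008], 0.79), ([0.4116, 0.2694, 0.0029], 0.5)]
dish [([0.4428, 0.363, 0.0052], 0.73)]
bottle [([0.5859, -0.3897, -0.0016], 0.94)]
jar [([0.6145, 0.4233, 0.0002], 0.58), ([0.5927, 0.0597, -0.002], 0.27)]
slidebox [([0.4423, 0.3631, 0.0024], 0.65)]
```

View pics/top0.png

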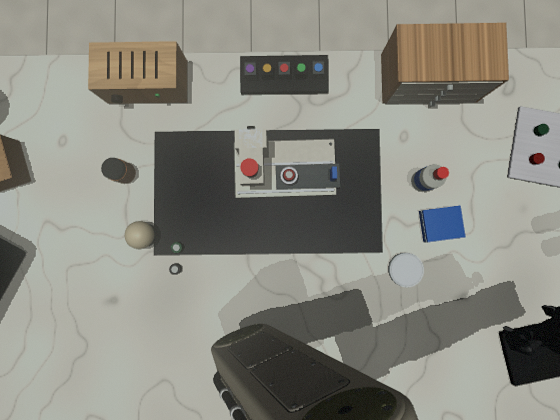

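View pics/side0.png

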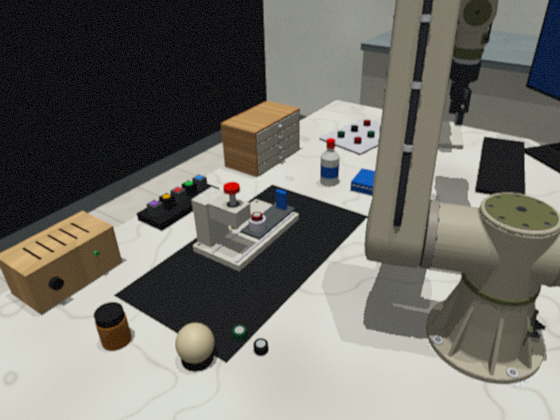

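```bash
python3 - <<'E'
from h import *
from scipy.spatial.transform import Rotation as R
im=ctrl.get_image("top")
def cloud(t):
    m=ctrl.silhouettes(im,t)[0]["pixels"]&(im["z_map"]>0)
    v,u=np.nonzero(m);z=im["z_map"][m]
    c=np.c_[(u-im["cx"])/im["fx"]*z,(v-im["cy"])/im["fy"]*z,z]
    return R.from_euler('xyz',im["rotation"],degrees=True).apply(c)+im["xyz"]
for t,lo,hi in[("handle",.075,.09),("knob_top",.19,.21),("shuttle",.02,.035),("press",.138,.16),("press",.012,.026)]:
    try:
        P=cloud(t);P=P[(P[:,2]>lo)&(P[:,2]<hi)];
        print(t,len(P),np.round(np.median(P,0),4),cv2.minAreaRect((P[:,:2]*1000).astype(np.float32)))
    except Exception as e: print(t,e)
E
```

```text
handle 60 [ 0.5946 -0.1425  0.0823] ((594.7608032226562, -142.48684692382812), (10.80993366241455, 28.718278884887695), 88.86336517333984)
knob_top 258 [0.5916 0.0614 0.1996] ((592.212158203125, 60.759605407714844), (39.156982421875, 37.8674430847168), 2.34948992729187)
shuttle 1193 [ 0.5911 -0.0877  0.0276] ((595.634521484375, -78.44416809082031), (67.06804656982422, 170.29554748535156), 1.1948987245559692)
press 1183 [0.6468 0.0595 0.1476] ((627.4613647460938, 62.097042083740234), (130.74038696289062, 74.23036193847656), 0.5894232988357544)
press 3171 [ 0.6308 -0.0349  0.0201] ((618.3961181640625, -22.911026000976562), (150.71502685546875, 280.453857421875), 0.963784396648407)
```

Top view: knob at about (250,168), nest (289,174), blue handle (335,173). The bottle (435,178), slide box (442,223) and dish (407,268) are clear of the shuttle. The side view agrees. Press yaw is about 1°. I'll go above the handle and turn to yaw ≈181° so that the last joint stays mid-range.

```bash
python3 -m creep '[[4,-1.5,0,0,0,-7,8.5],[8,-3,0,0,0,-14,8.5],[12,-4.6,0,0,0,-21,8.5],[16,-6,0,0,0,-28,8.5],[20,-7.6,0,0,0,-35,8.5],[24,-9.2,0,0,0,-42,8.5],[28,-10.7,0,0,0,-49,8.5],[32,-12.2,0,0,0,-56,8.5],[36,-13.7,0,0,0,-63,8.5],[39.5,-15,0,0,0,-70,8.5],[43,-16.4,0,0,0,-77,8.5],[46.5,-17.8,0,0,0,-84,8.5]]'
python3 -m creep '[[0,0,0,0,0,-7,8.5],[0,0,0,0,0,-14,8.5],[0,0,0,0,0,-21,8.5],[0,0,0,0,0,-28,8.5],[0,0,0,0,0,-35,8.5],[0,0,0,0,0,-42,8.5],[0,0,0,0,0,-49,8.5],[0,0,0,0,0,-56,8.5],[0,0,0,0,0,-63,8.5],[0,0,0,0,0,-70,8.5],[0,0,0,0,0,-70,8.5],[0,0,0,0,0,-70,8.5]]'
python3 - <<'E'
from h import *
s=ctrl.sense();print(s["qpos"],s["tcp_pos"],s["orientation"])
p,r=pose();im=ctrl.get_image("wrist");cv2.imwrite("pics/w1.png",im["frame"])
for t in("handle","nest","specimen"): print(t,[(np.round(m["point"],4),m["score"]) for m in ctrl.mark_of(im,t)[:1]])
try:
    m=ctrl.silhouettes(im,"handle")[0]["pixels"]&(im["z_map"]>0);v,u=np.nonzero(m);z=im["z_map"][m]
    c=np.c_[(u-im["cx"])/im["fx"]*z,(v-im["cy"])/im["fy"]*z,z];M=np.array(im["mount"])
    P=r.apply(c@M[:3,:3].T+M[:3,3])+p;P=P[(P[:,2]>.077)&(P[:,2]<.09)]
    print(len(P),np.median(P,0),cv2.minAreaRect((P[:,:2]*1000).astype(np.float32)))
except Exception as e: print(e)
print(to_tool(np.array([.5947,-.143,.077])-p))
E
```

```text
time_s: 2.7
tcp_pos: [0.5955, -0.1421, 0.2564]
orientation: [180.0, 0.0, 111.2]
ft_force: [0.3, -1.0, -0.0]
gripper_width: 0.994
time_s: 3.7
tcp_pos: [0.5942, -0.1441, 0.2563]
orientation: [-180.0, -0.0, -179.3]
ft_force: [-0.5, -0.3, -0.8]
gripper_width: 0.994
[-2.11511851e+01  2.20945537e+01  8.57598761e+00  7.64834375e+01
 -5.80121610e-03 -2.18150433e+01] [ 0.5941837  -0.14413756  0.2562583 ] [-1.79995359e+02 -4.01589084e-03 -1.79336142e+02]
handle [(array([ 0.6025, -0.1407,  0.0841]), 0.94)]
nest [(array([ 0.5946, -0.0306,  0.0224]), 0.62)]
specimen [(array([ 0.5972, -0.0281,  0.053 ]), 0.67)]
427 [ 0.59548857 -0.14602338  0.08361762] ((596.05078125, -146.05975341796875), (30.188846588134766, 11.290087699890137), 0.7787109017372131)
[-0.0535548   0.11507414 17.92581561]
```

Wrist data put the handle at (0.596, -0.146), within 2–3 mm of the TCP. Going down and pinching.

```bash
python3 -m creep '[[0,0.1,4,0,0,0,8.5],[0,0.1,8,0,0,0,6],[0,0.1,12,0,0,0,6],[0,0.1,15,0,0,0,6],[0,0.1,17,0,0,0,6],[0,0.1,18,0,0,0,6],[0,0.1,18.2,0,0,0,6],[0,0.1,18.2,0,0,0,6]]' 20
python3 -m creep '[[0,0,0,0,0,0,0.5],[0,0,0,0,0,0,0.5],[0,0,0,0,0,0,0.5],[0,0,0,0,0,0,0.5],[0,0,0,0,0,0,0.5],[0,0,0,0,0,0,0.5],[0,0,0,0,0,0,0.5],[0,0,0,0,0,0,0.5],[0,0,0,0,0,0,0.5],[0,0,0,0,0,0,0.5]]' 20
python3 - <<'E'
from h import *
print(ctrl.sense()["orientation"])
im=ctrl.get_image("wrist");cv2.imwrite("pics/w2.png",im["frame"])
E
```

```text
time_s: 4.62
tcp_pos: [0.5943, -0.1432, 0.0744]
orientation: [-180.0, -0.0, -179.2]
ft_force: [0.3, 0.6, 0.9]
gripper_width: 0.702
time_s: 5.45
tcp_pos: [0.595, -0.1436, 0.0757]
orientation: [-179.9, 0.1, -179.1]
ft_force: [-0.1, -0.1, 6.0]
gripper_width: 0.137
[-1.79931048e+02  1.32241980e-01 -1.79134323e+02]
```

View pics/w2.png

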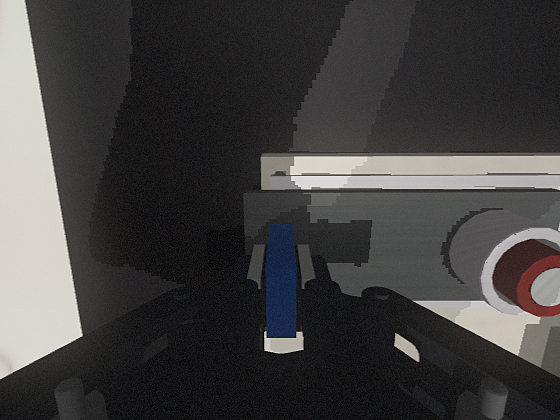

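The blue handle (280,280) is clamped between both pads, opening 11.7 mm. Sliding in.

```bash
python3 -m creep '[[0,0.4,0,0,0,0,0.5],[0,1.2,0,0,0,0,0.5],[0,2.2,0,0,0,0,0.5],[0,3.2,0,0,0,0,0.5],[0,4.2,0,0,0,0,0.5],[0,5.2,0,0,0,0,0.5],[0,6.2,0,0,0,0,0.5],[0,7.0,0,0,0,0,0.5],[0,7.6,0,0,0,0,0.5],[0,8.1,0,0,0,0,0.5],[0,8.5,0,0,0,0,0.5],[0,8.5,0,0,0,0,0.5]]'
python3 -m creep '[[0,0.2,0,0,0,0,0.5],[0,0.3,0,0,0,0,0.5],[0,0.4,0,0,0,0,0.5],[0,0.5,0,0,0,0,0.5],[0,0.5,0,0,0,0,0.5]]'
```

```text
time_s: 6.5
tcp_pos: [0.5935, -0.0577, 0.0757]
orientation: [-180.0, 0.1, -179.1]
ft_force: [-1.1, 1.5, 7.1]
gripper_width: 0.138
time_s: 6.92
tcp_pos: [0.5935, -0.0544, 0.0758]
orientation: [-179.8, 0.1, -179.2]
ft_force: [-2.2, -4.8, 6.6]
gripper_width: 0.135
```

```bash
python3 -m creep '[[0,0.1,0,0,0,0,0.5],[0,0.2,0,0,0,0,0.5],[0,0.2,0,0,0,0,0.5],[0,0.2,0,0,0,0,0.5]]'
```

```text
time_s: 7.25
tcp_pos: [0.5935, -0.0543, 0.0758]
orientation: [-179.6, 0.1, -179.3]
ft_force: [-2.9, -9.8, 6.8]
gripper_width: 0.137
```

The TCP stopped and force rose to 10 N: the shuttle is on its end stop. Releasing, rising, and moving over the knob with shut fingers.

```bash
python3 -m creep '[[0,-0.1,0,0,0,0,2],[0,-0.2,0,0,0,0,4],[0,-0.2,0,0,0,0,4],[0,-0.2,0,0,0,0,4],[0,-0.2,-2,0,0,0,4],[0,-0.2,-6,0,0,0,4],[0,-0.2,-10,0,0,0,4],[0,-0.2,-14,0,0,0,4],[0,-0.2,-18,0,0,0,4],[0,-0.2,-19,0,0,0,4],[0,-0.2,-19,0,0,0,0]]'
python3 -m creep '[[0,3,0,0,0,0,0],[0,7,0,0,0,0,0],[0,10,0,0,0,0,0],[0,11.5,0,0,0,0,0],[0,11.5,0,0,0,0,0],[0,11.5,0,0,0,0,0],[0,11.5,0,0,0,0,0]]'
python3 - <<'E'
from h import *
s=ctrl.sense();print(s["tcp_pos"],s["orientation"],s["ft_force"],s["gripper_width"])
for n in("top","side"):
    im=ctrl.get_image(n)
    for t in("knob_top","handle","nest","specimen"): print(n,t,[(np.round(m["point"],4),m["score"]) for m in ctrl.mark_of(im,t)[:1]])
    cv2.imwrite(f"pics/{n}3.png",im["frame"])
E
```

```text
time_s: 8.17
tcp_pos: [0.5949, -0.0532, 0.2688]
orientation: [-179.9, 0.5, -179.1]
ft_force: [0.3, -0.2, -1.0]
gripper_width: 0.341
time_s: 8.75
tcp_pos: [0.5907, 0.0616, 0.2629]
orientation: [-180.0, -0.1, -179.1]
ft_force: [-0.1, -1.2, 0.1]
gripper_width: -0.001
[0.59065971 0.06155266 0.26290222] [-1.79978595e+02 -1.21463186e-01 -1.79136251e+02] [-0.14038957 -1.22904219  0.14576898] -0.0010959757421367651
top knob_top [(array([0.5921, 0.0625, 0.2033]), 0.57)]
top handle [(array([ 0.5963, -0.0568,  0.0816]), 0.64)]
top nest [(array([0.5967, 0.0626, 0.0171]), 0.83)]
top specimen []
side knob_top [(array([0.5915, 0.0614, 0.2034]), 0.8)]
side handle [(array([ 0.5947, -0.0599,  0.0858]), 0.6)]
side nest [(array([0.5957, 0.0634, 0.0184]), 0.65)]
side specimen [(array([0.5951, 0.0605, 0.0491]), 0.5)]
```

View pics/side3.png

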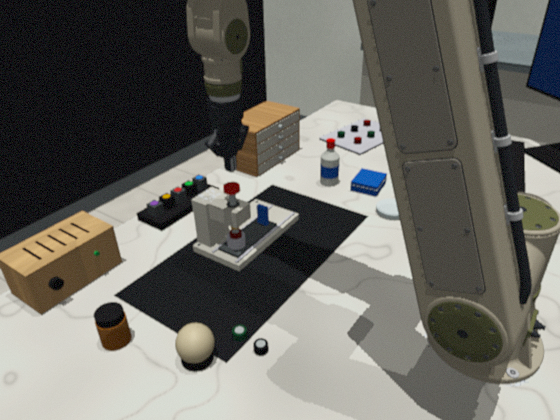

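Side view: nest with the specimen (235,238) under the plunger, fingers centred above the knob (232,188). Going down to the knob and through the spring travel.

```bash
python3 -m creep '[[-0.2,0,1.5,0,0,0,0],[-0.2,0,3,0,0,0,0],[-0.2,0,3.5,0,0,0,0],[-0.2,0,3.8,0,0,0,0],[-0.2,0,4.1,0,0,0,0],[-0.2,0,4.4,0,0,0,0],[-0.2,0,4.6,0,0,0,0],[-0.2,0,4.6,0,0,0,0]]'
python3 -m creep '[[0,0,0.1,0,0,0,0],[0,0,0.2,0,0,0,0],[0,0,0.3,0,0,0,0],[0,0,0.3,0,0,0,0]]'
```

```text
time_s: 9.92
tcp_pos: [0.5932, 0.0619, 0.2185]
orientation: [-180.0, 0.0, -179.1]
ft_force: [-1.5, -0.1, 2.5]
gripper_width: 0.001
time_s: 10.25
tcp_pos: [0.5933, 0.0619, 0.2153]
orientation: [-180.0, 0.0, -179.1]
ft_force: [-1.3, 0.9, 2.9]
gripper_width: 0.002
```

```bash
for i in 1; do python3 -m creep '[[0,0,0.1,0,0,0,0],[0,0,0.2,0,0,0,0],[0,0,0.3,0,0,0,0],[0,0,0.3,0,0,0,0]]'; done
python3 -m creep '[[0,0,0.05,0,0,0,0],[0,0,0.1,0,0,0,0],[0,0,0.1,0,0,0,0]]'
python3 -m creep '[[0,0,0.05,0,0,0,0],[0,0,0.1,0,0,0,0],[0,0,0.1,0,0,0,0]]'
```

```text
time_s: 10.58
tcp_pos: [0.5933, 0.0619, 0.2127]
orientation: [-180.0, 0.0, -179.1]
ft_force: [-2.1, 1.0, 4.6]
gripper_width: 0.005
time_s: 10.83
tcp_pos: [0.5933, 0.0619, 0.2123]
orientation: [-180.0, 0.1, -179.1]
ft_force: [-2.7, -0.0, 7.2]
gripper_width: 0.002
time_s: 11.08
tcp_pos: [0.5933, 0.0619, 0.2114]
orientation: [-180.0, 0.1, -179.1]
ft_force: [-4.1, -0.0, 7.4]
gripper_width: 0.002
```

```bash
for i in 1; do python3 -m creep '[[0,0,0.05,0,0,0,0],[0,0,0.1,0,0,0,0],[0,0,0.1,0,0,0,0]]'
python3 -m creep '[[0,0,0.05,0,0,0,0],[0,0,0.1,0,0,0,0],[0,0,0.1,0,0,0,0]]'
python3 -m creep '[[0,0,0.05,0,0,0,0],[0,0,0.1,0,0,0,0],[0,0,0.1,0,0,0,0]]'; done
```

```text
time_s: 11.33
tcp_pos: [0.5932, 0.0619, 0.2104]
orientation: [-180.0, 0.1, -179.1]
ft_force: [-3.0, 0.2, 8.0]
gripper_width: -0.002
time_s: 11.58
tcp_pos: [0.5933, 0.0619, 0.2095]
orientation: [-180.0, 0.1, -179.1]
ft_force: [-3.8, -0.7, 8.3]
gripper_width: 0.001
time_s: 11.83
tcp_pos: [0.5933, 0.0619, 0.2085]
orientation: [-180.0, 0.1, -179.1]
ft_force: [-3.2, 0.5, 8.1]
gripper_width: -0.002
```

Sliding through the first stop at about 8–10 N; continuing 1 mm at a time.

```bash

python3 -m creep '[[0,0,0.05,0,0,0,0],[0,0,0.1,0,0,0,0],[0,0,0.1,0,0,0,0]]' | grep -E 'tcp|ft'
python3 -m creep '[[0,0,0.05,0,0,0,0],[0,0,0.1,0,0,0,0],[0,0,0.1,0,0,0,0]]' | grep -E 'tcp|ft'
python3 -m creep '[[0,0,0.05,0,0,0,0],[0,0,0.1,0,0,0,0],[0,0,0.1,0,0,0,0]]' | grep -E 'tcp|ft'
```

```text
tcp_pos: [0.5933, 0.0619, 0.2075]
ft_force: [-3.9, 0.0, 7.5]
tcp_pos: [0.5933, 0.0619, 0.2065]
ft_force: [-3.6, -0.5, 8.5]
tcp_pos: [0.5933, 0.0619, 0.2055]
ft_force: [-3.5, -0.1, 8.7]
```

```bash

python3 -m creep '[[0,0,0.05,0,0,0,0],[0,0,0.1,0,0,0,0],[0,0,0.1,0,0,0,0]]' | grep -E 'tcp|ft'
python3 -m creep '[[0,0,0.05,0,0,0,0],[0,0,0.1,0,0,0,0],[0,0,0.1,0,0,0,0]]' | grep -E 'tcp|ft'
python3 -m creep '[[0,0,0.05,0,0,0,0],[0,0,0.1,0,0,0,0],[0,0,0.1,0,0,0,0]]' | grep -E 'tcp|ft'
```

```text
tcp_pos: [0.5933, 0.0619, 0.2045]
ft_force: [-3.9, -0.2, 9.1]
tcp_pos: [0.5933, 0.0619, 0.2035]
ft_force: [-3.4, 0.3, 8.0]
tcp_pos: [0.5933, 0.0619, 0.2025]
ft_force: [-3.0, -0.2, 8.4]
```

```bash

python3 -m creep '[[0,0,0.05,0,0,0,0],[0,0,0.1,0,0,0,0],[0,0,0.1,0,0,0,0]]' | grep -E 'tcp|ft'
python3 -m creep '[[0,0,0.05,0,0,0,0],[0,0,0.1,0,0,0,0],[0,0,0.1,0,0,0,0]]' | grep -E 'tcp|ft'
```

```text
tcp_pos: [0.5932, 0.0619, 0.2015]
ft_force: [-2.9, -0.8, 9.0]
tcp_pos: [0.5932, 0.0619, 0.2005]
ft_force: [-3.0, -0.3, 7.9]
```

```bash

python3 -m creep '[[0,0,0.05,0,0,0,0],[0,0,0.1,0,0,0,0],[0,0,0.1,0,0,0,0]]' | grep -E 'tcp|ft'
python3 -m creep '[[0,0,0.05,0,0,0,0],[0,0,0.1,0,0,0,0],[0,0,0.1,0,0,0,0]]' | grep -E 'tcp|ft'
```

```text
tcp_pos: [0.5933, 0.0619, 0.1999]
ft_force: [-4.8, -0.7, 10.6]
tcp_pos: [0.5933, 0.0619, 0.1995]
ft_force: [-5.1, 0.7, 13.1]
```

Second stop reached (about 2.5 N per commanded mm). Building up to about 19–20 N.

```bash

python3 -m creep '[[0,0,0.05,0,0,0,0],[0,0,0.1,0,0,0,0],[0,0,0.1,0,0,0,0]]' | grep -E 'tcp|ft'
python3 -m creep '[[0,0,0.05,0,0,0,0],[0,0,0.1,0,0,0,0],[0,0,0.1,0,0,0,0]]' | grep -E 'tcp|ft'
```

```text
tcp_pos: [0.5933, 0.0619, 0.1991]
ft_force: [-6.3, 0.6, 17.0]
tcp_pos: [0.5933, 0.0619, 0.1988]
ft_force: [-7.6, -0.9, 21.2]
```

```bash

python3 -m creep '[[0,0,-0.02,0,0,0,0],[0,0,-0.02,0,0,0,0],[0,0,-0.02,0,0,0,0],[0,0,-0.02,0,0,0,0]]' | grep -E 'tcp|ft'
python3 -m creep '[[0,0,0,0,0,0,0],[0,0,0,0,0,0,0],[0,0,0,0,0,0,0]]' | grep -E 'tcp|ft'
```

```text
tcp_pos: [0.5933, 0.0619, 0.1988]
ft_force: [-6.5, -1.6, 19.9]
tcp_pos: [0.5933, 0.0619, 0.1988]
ft_force: [-7.2, 0.2, 19.4]
```

Held about 0.6 s at 19.4–19.9 N. Releasing smoothly.

```bash

python3 -m creep '[[0,0,-0.3,0,0,0,0],[0,0,-0.7,0,0,0,0],[0,0,-1.2,0,0,0,0],[0,0,-1.7,0,0,0,0],[0,0,-2.2,0,0,0,0],[0,0,-2.7,0,0,0,0],[0,0,-3.2,0,0,0,0],[0,0,-4.5,0,0,0,0],[0,0,-6,0,0,0,0],[0,0,-7,0,0,0,0],[0,0,-7,0,0,0,0],[0,0,-7,0,0,0,0]]'
python3 - <<'E'
from h import *
p,r=pose();im=ctrl.get_image("side");cv2.imwrite("pics/side4.png",cv2.resize(im["frame"][150:290,150:340],None,fx=4,fy=4))
for t in("knob_top","handle","nest","specimen"): print(t,[(np.round(m["point"],4),m["score"]) for m in ctrl.mark_of(im,t)[:1]])
E
```

```text
time_s: 16.42
tcp_pos: [0.5935, 0.0619, 0.2657]
orientation: [-180.0, 0.1, -179.1]
ft_force: [-0.4, -0.4, -0.6]
gripper_width: -0.001
knob_top [(array([0.5958, 0.0617, 0.0182]), 0.68)]
handle [(array([ 0.5968, -0.0587,  0.0836]), 0.71)]
nest [(array([0.5943, 0.0629, 0.0167]), 0.85)]
specimen [(array([0.5947, 0.0607, 0.0361]), 0.62)]
```

View pics/side4.png

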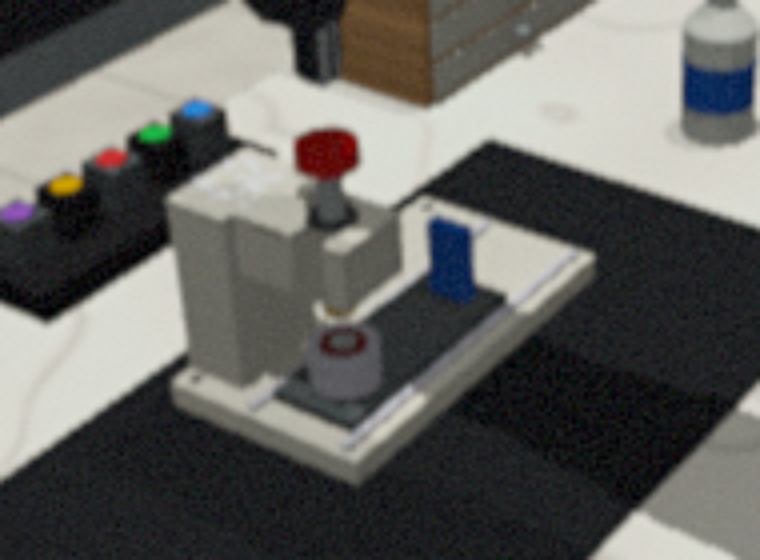

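The knob (crop 327,150) and foot are back up, and the specimen is flush in the nest (343,342). Going back to the handle.

```bash

python3 -m creep '[[0,-3,0,0,0,0,0],[0,-7,0,0,0,0,2],[0,-10.5,0,0,0,0,6],[0,-11.7,0,0,0,0,6],[0,-11.7,0,0,0,0,6],[0,-11.7,0,0,0,0,6],[0,-11.7,0,0,0,0,6],[0,-11.7,0,0,0,0,6],[0,-11.7,0,0,0,0,6]]'
python3 -m creep '[[0,0,4,0,0,0,6],[0,0,8,0,0,0,6],[0,0,12,0,0,0,6],[0,0,16,0,0,0,6],[0,0,18,0,0,0,6],[0,0,19,0,0,0,6],[0,0,19,0,0,0,6],[0,0,19,0,0,0,6]]'
python3 -m creep '[[0,0,0,0,0,0,0.5],[0,0,0,0,0,0,0.5],[0,0,0,0,0,0,0.5],[0,0,0,0,0,0,0.5],[0,0,0,0,0,0,0.5],[0,0,0,0,0,0,0.5],[0,0,0,0,0,0,0.5],[0,0,0,0,0,0,0.5],[0,0,0,0,0,0,0.5],[0,0,0,0,0,0,0.5]]' 20
```

```text
time_s: 17.42
tcp_pos: [0.5949, -0.0537, 0.2655]
orientation: [180.0, 0.0, -179.0]
ft_force: [-0.8, 0.7, 0.4]
gripper_width: 0.706
time_s: 18.08
tcp_pos: [0.5954, -0.0547, 0.0762]
orientation: [-180.0, 0.0, -179.1]
ft_force: [0.4, -0.2, 0.7]
gripper_width: 0.706
time_s: 18.92
tcp_pos: [0.5958, -0.0552, 0.077]
orientation: [-180.0, 0.1, -179.1]
ft_force: [-1.6, 1.0, 6.5]
gripper_width: 0.137
```

Gripped. Pulling out about 90 mm, in the same smooth profile.

```bash
python3 -m creep '[[0,-0.3,0,0,0,0,0.5],[0,-1,0,0,0,0,0.5],[0,-1.9,0,0,0,0,0.5],[0,-2.8,0,0,0,0,0.5],[0,-3.7,0,0,0,0,0.5],[0,-4.6,0,0,0,0,0.5],[0,-5.5,0,0,0,0,0.5],[0,-6.4,0,0,0,0,0.5],[0,-7.2,0,0,0,0,0.5],[0,-7.9,0,0,0,0,0.5],[0,-8.4,0,0,0,0,0.5],[0,-8.4,0,0,0,0,0.5]]'
python3 -m creep '[[0,-0.1,0,0,0,0,0.5],[0,-0.2,0,0,0,0,0.5],[0,-0.3,0,0,0,0,0.5],[0,-0.4,0,0,0,0,0.5],[0,-0.5,0,0,0,0,0.5],[0,-0.5,0,0,0,0,0.5]]'
python3 -m creep '[[0,-0.1,0,0,0,0,0.5],[0,-0.2,0,0,0,0,0.5],[0,-0.2,0,0,0,0,0.5],[0,-0.2,0,0,0,0,0.5]]'
```

```text
time_s: 19.92
tcp_pos: [0.5974, -0.1405, 0.077]
orientation: [-179.9, 0.2, -179.2]
ft_force: [0.3, -1.7, 5.3]
gripper_width: 0.138
time_s: 20.42
tcp_pos: [0.5974, -0.1442, 0.077]
orientation: [-180.0, 0.2, -179.1]
ft_force: [0.6, 1.8, 6.2]
gripper_width: 0.137
time_s: 20.75
tcp_pos: [0.5974, -0.1445, 0.077]
orientation: [179.9, 0.2, -179.0]
ft_force: [1.0, 6.9, 6.9]
gripper_width: 0.136
```

On the outer stop. Opening and rising clear.

```bash
python3 -m creep '[[0,0.1,0,0,0,0,2],[0,0.2,0,0,0,0,4],[0,0.2,0,0,0,0,4],[0,0.2,0,0,0,0,4],[0,0.2,-2,0,0,0,4],[0,0.2,-6,0,0,0,4],[0,0.2,-10,0,0,0,4],[0,0.2,-14,0,0,0,4],[0,0.2,-18,0,0,0,4],[0,0.2,-19,0,0,0,4],[0,0.2,-19,0,0,0,4]]'
python3 -m creep '[[3,-3,0,0,0,0,4],[6,-6,0,0,0,0,4],[9,-9,0,0,0,0,4],[10,-9,0,0,0,0,4],[10,-9,0,0,0,0,4],[10,-9,0,0,0,0,4]]'
python3 - <<'E'
from h import *
a=ctrl.get_image("top");b=ctrl.get_image("side")
for im in(a,b):
    for t in("knob_top","handle","nest","specimen","baseball","bottle","jar","dish","slidebox","spare1"): print(t,[(np.round(m["point"],4),round(m["score"],2)) for m in ctrl.mark_of(im,t)[:1]])
c=cv2.resize(b["frame"][150:290,150:340],None,fx=3,fy=3);d=cv2.resize(a["frame"][110:250,220:360],None,fx=3,fy=3)
cv2.imwrite("pics/end.png",cv2.resize(np.hstack([c,d]),None,fx=.8,fy=.8))
E
```

```text
time_s: 21.67
tcp_pos: [0.5981, -0.1451, 0.2702]
orientation: [-179.8, 0.4, -179.2]
ft_force: [-0.1, -0.2, -0.6]
gripper_width: 0.467
time_s: 22.17
tcp_pos: [0.4966, -0.2358, 0.2642]
orientation: [179.9, -0.1, -179.3]
ft_force: [-0.0, -0.2, 0.8]
gripper_width: 0.47
knob_top [(array([0.4431, 0.3637, 0.011 ]), 0.74)]
handle [(array([ 0.5951, -0.1446,  0.0843]), 0.86)]
nest [(array([ 0.5985, -0.0293,  0.0201]), 0.73)]
specimen [(array([ 0.6018, -0.0286,  0.0403]), 0.69)]
baseball [(array([0.4464, 0.3656, 0.0085]), 0.76)]
bottle []
jar [(array([ 0.6177,  0.4257, -0.0013]), 0.96)]
dish []
slidebox [(array([0.4423, 0.3624, 0.0092]), 0.29)]
spare1 [(array([0.3532, 0.2802, 0.0007]), 0.62)]
knob_top [(array([0.5944, 0.0626, 0.2024]), 0.7)]
handle [(array([ 0.5947, -0.1452,  0.0834]), 0.86)]
nest [(array([ 0.5969, -0.0286,  0.0195]), 0.81)]
specimen [(array([ 0.594 , -0.0305,  0.0381]), 0.5)]
baseball [(array([0.4433, 0.362 , 0.0059]), 0.91)]
bottle [(array([ 5.862e-01, -3.907e-01, -4.000e-04]), 0.61)]
jar [(array([0.6121, 0.4237, 0.0007]), 0.57)]
dish []
slidebox [(array([ 0.4677, -0.4357, -0.0008]), 0.75)]
spare1 [(array([0.4079, 0.2718, 0.0025]), 0.79)]
```

View pics/end.png

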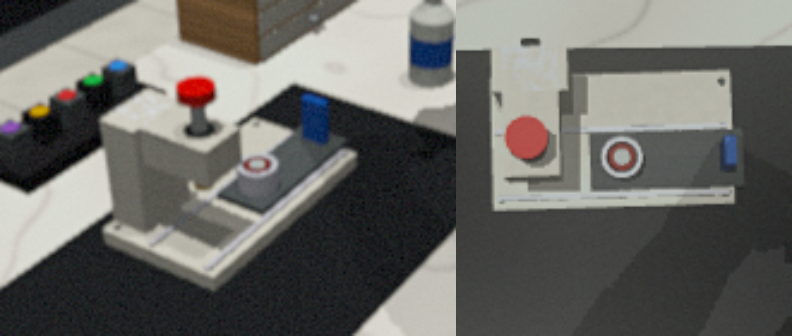

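The shuttle is out, with the handle at (730,152) as at the start. The knob is up, and the specimen is centred and sunk in the nest (622,157). Handing in.

```bash
python3 -c "
from plant import ctrl
print(ctrl.job_done())"
```

```text
the job is handed in; nothing more can be done
None
```

I levelled the specimen and handed the job in at about 22 s of the 64 s allowed; no verdict was reported.

**What I did:**
- I pinched the handle and slid the shuttle in until it hit its end stop.
- I pressed the knob with shut fingers. It went through the first stop at 8–9 N over about 12 mm, then came up against the second stop. I held it there for about 0.6 s at 19.4–19.9 N. The highest single reading was 21.2 N on the knob, below the 24 N limit.
- I let the knob come back up, pulled the shuttle out to its stop, let go of the handle and moved the arm clear.

**What the last checks showed:**
- **Shuttle:** the handle is at y ≈ -0.145, which matches the start, so it is fully out.
- **Knob:** the side camera puts its top at about 0.202 m, so it is fully up.
- **Specimen:** its underside is at about 0.038–0.040 m, so it sank roughly 10–12 mm. In the picture it sits centred in the nest.
- **Other things:** the ball, jar, bottle, box and spare mount that were detected are where they started.

**Disagreements and gaps:**
- The top camera's last network result for the knob was a false one, at the baseball. An earlier side-camera result for the knob was also wrong. The pictures and the other readings contradict both.
- The top and side cameras differ by about 8 mm on the specimen's x position, as they did at the start.
- The dish and spare2 were not confirmed in the last look: the dish was not detected, and spare2 was not queried. The arm never went low near either one.

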